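Load the wash tube and hold the washer lid

ROBOT

A 7-joint arm with a two-finger parallel gripper is mounted at the origin on the work surface. World frame = base frame: x ahead of the robot, y to its left, z up, the work surface at z = 0. Lengths are in m, angles in degrees, forces in N, time in s.
With the tool pointing down it reaches from about 0.425 to 0.875 m from the base axis. Payload 4.7 kg.
Tool frame: the origin (TCP) lies at the very end of the fingers, on their centre line; the grasp point (between the pads) lies 19 mm behind it; z points along the fingers, y is the line along which they close (so a half turn about z gives the same grasp; the last joint's range is limited). The gripper opens to 87 mm and grips with 3 to 60 N. Pads are 19 mm wide; open, the fingers measure 117 mm over their backs; the gripper's body (75 mm by 190 mm) begins 51 mm behind the grasp point.
Start: joints at [-75.854, 18.392, -4.016, 83.108, 1.295, 78.541, -3.26], TCP at [0.15, 0.632, 0.192] pointing down, gripper open.
Joint ranges: [-163.93, 163.93], [-17.29, 119.83], [-79.2, 71.16], [3.27, 140.29], [-89.18, 269.18], [5.43, 117.66], [-154.24, 154.24]. Speed limits (degrees/s): [147.25, 147.25, 180, 180, 180, 180, 180].

INTERFACE

Orientations are given as [roll, pitch, yaw] about the fixed x, y, z axes, in that order (R = Rz(yaw) Ry(pitch) Rx(roll)).
In Python, from station import sensors, snapshot, sign_off gives the robot as it stands.
- The arm moves only by the tool handwheel, called after "Call:" as name(argument=value, ...) on one line, values as JSON. Schema: {"type":"object","properties":{"increments":{"type":"array","items":{"type":"number"},"minItems":7,"maxItems":84},"clamp_n":{"type":"number"},"only":{"type":"string"},"quiet":{"type":"boolean"},"lines":{"type":"string"}},"required":["increments"],"additionalProperties":false}. increments is one flat list of numbers that holds 1 to 12 rows one after another, with no inner brackets; each row has 7 numbers: dx, dy, dz in normalised numbers (1 is 1000 mm), then a rotation vector rx, ry, rz in fractions of the full range, 1 being 120 degrees, then the opening from 0.0 (shut) to 1.0 (fully open); each row is the pose to reach, as a shift and turn from the pose commanded when the call began, along the tool's axes at that moment; what a row does not reach only later rows make up. A row lasts 1/12 s, in which the tool goes at most 0.0417 m and 7.16 degrees, less where a joint would pass 70% of its speed; a pose out of reach is approached as far as the arm can. The fingers move at their own pace and stop on an object; clamp_n is the grip in N (left out, the last holds). Time passes only in rows, so rows that do not move let the fingers close. The tool returns the time, the measured TCP pose, the force, the opening and the grip force at its end. only (a regular expression) keeps the lines of the reply that match it, lines (a string "A,B") keeps lines A to B, and quiet returns only ok. Input that does not fit is refused with a message, and nothing moves.
- sensors.observe(): the state, without advancing time (a new reading comes with each control period).
- snapshot(name): name is "side" or "top" or "wrist"; returns a dict with "img" (420x560x3 uint8, red, green, blue), "range_z" (420x560 float32, m along the optical axis (not along the pixel's ray), 0 where there is no reading), "vfov" (degrees; the focal length in pixels is half the picture's height over the tangent of half this angle, whatever the lens; pixels are square), "cx", "cy" (the principal point, pixels), "origin" and "attitude" of the camera in the world; the wrist camera has in their place "hand_eye" (4x4, takes a point from camera to tool coordinates, whose origin is the TCP and whose axes are the flange's). Camera axes: x right, y down, z forward; pixel columns grow to the right and rows downward; lengths in m; the calibration is good to about 2 mm. A picture is of the moment at which its call begins: read the wrist's pose just before it.
- sign_off(): hands the job in; it is judged then, once.
The state is a dict: "clock": time; "joint_pos": joint angles; "joint_vel": joint speeds; "joint_efforts": joint torques, N m; "position": TCP position; "eef_rot": TCP orientation; "ft_force": force on the tool from outside, world axes, zero at the start; "wrist_torque": the same for the moment, N m; "opening": opening from 0.0 (shut) to 1.0 (fully open); "finger_force": force on a finger pad.
Only numpy, scipy, OpenCV 4.12 (cv2) and the standard library are available. Lean on these libraries where they do the work, as an engineer would, in place of code of your own. Each camera call takes 0.05 s, during which the arm holds its last target. There are 200 camera calls.

TASK

Pour the five wheel nuts from the scoop through the orange funnel into the clear wash tube and set the empty scoop back down upright on the bench. Then take the parts washer's lid by its handle, lift it to about 50 degrees (within 7 either way) and finish still holding it there in the gripper with nothing propping it, so that I can drop the tube in. Leave the other tools on the bench where they are.

Things in the scene. Friction and masses are not known exactly. Their poses are not given: they have to be found in the camera images.
- scoop: loose open-fronted aluminium scoop, 0.22 kg. Origin: centre of the underside of its flat pan, 100 long (x) x 72 wide (y), 3 thick, walls 30 high at both sides and the back; the front (-x end, the nose) is open, no lip. z up. Starts level on the bench, nose roughly to the robot's right. Nuts start to slide on its floor at a tilt of 25 to 36 degrees.
- scoop_grip (a point): middle of the scoop's red handle bar, which runs lengthwise (along scoop x) above the pan: 84 long, 14 wide (y), 14 tall; this point is 10 mm behind (+x) the pan centre and 78 above its underside. The bar reaches from 28 in front of (-x) to 56 behind the pan's origin and is free on both sides, carried by a post at the back of the pan.
- scoop_nose (a point): middle of the scoop's open front edge, on the underside: 50 mm in -x from its origin
- scoop_in (a point): point over the rear part of the pan floor where the nuts lie, 20 mm behind (+x) the pan's origin and 12 mm up
- tube_in (a point): centre of the inner floor of the fixed clear wash tube, 15 mm above the bench. The tube stands on a round steel foot (110 across); inner diameter 56, top edge 100 mm above the bench, z up
- funnel_rim (a point): centre of the wide mouth of the orange funnel fixed in the top of the tube, 163 mm above the bench. Mouth 150 outer diameter, cone walls at about 50 degrees, throat 46 inner diameter, on the tube's axis
- lid (a joint): opening angle of the parts washer's lid in rad: 0 shut (level), grows as it opens, 1.35 at the stop. 0.87 is 50 degrees. It falls shut by its own weight (0.6 kg) from any angle unless held
- lid_hinge (a point): middle of the lid's hinge line, on the far rim of the fixed blue parts washer (240 deep, 220 wide, 100 high), 100.5 mm above the bench. Axes turn with the lid: x away from the handle side, y along the hinge (level), z out of the upper face. The lid is an aluminium plate 240 x 220 x 8; opening lifts its edge nearer the robot
- lid_handle (a point): middle of the lid's dark bar handle: a round bar 11 mm thick and 100 long parallel to the hinge, centred 35 mm above the lid's upper face, 210 mm from the hinge line and 43 mm above it (in the lid's frame: x -0.21, z +0.043). It can turn between the finger pads. 143 mm above the bench while shut
- nut0_center (a point): centre of a loose brass-coloured hex wheel nut, 15 across flats, 16 tall, 30 g, z along its bore; the five start upright in the back of the scoop
- nut1_center (a point): centre of a loose brass-coloured hex wheel nut, 15 across flats, 16 tall, 30 g, z along its bore; the five start upright in the back of the scoop
- nut2_center (a point): centre of a loose brass-coloured hex wheel nut, 15 across flats, 16 tall, 30 g, z along its bore; the five start upright in the back of the scoop
- nut3_center (a point): centre of a loose brass-coloured hex wheel nut, 15 across flats, 16 tall, 30 g, z along its bore; the five start upright in the back of the scoop
- nut4_center (a point): centre of a loose brass-coloured hex wheel nut, 15 across flats, 16 tall, 30 g, z along its bore; the five start upright in the back of the scoop
- grinder: bystander, not to be disturbed: green and grey angle grinder, about 290 long, lying on its disc; origin at the middle of its underside
- brush: bystander, not to be disturbed: brass-coloured wire cup brush, 72 across, 50 tall, bristles down; origin at the middle of its underside
- tape: bystander, not to be disturbed: yellow tape measure case, 70 x 36 x 66; origin at the middle of its underside
- magnet: bystander, not to be disturbed: flat red square welding magnet, 75 x 75 x 18; origin at the middle of its underside
- wrench: bystander, not to be disturbed: steel wrench, 180 long, lying flat; origin at the middle of its underside
- can: bystander, not to be disturbed: upright spray can with a blue label, 66 across, 180 tall; origin at the middle of its underside
There are look-alikes about, which are no part of the job. Of the things like the part that bears tube_in, leave any that is pink; of the rest the smaller one is meant.

How it is judged (in metres and radians):
On the way, in this order (a step that is already met when the one before it is completed fails the run):
1. the scoop is lifted clear of the bench with all five nuts in it (height (world z) of scoop above 0.08 m and distance between each of nut0_center, nut1_center, nut2_center, nut3_center, nut4_center and scoop_in below 0.065 m), for 0.1 s.
2. all five nuts are in the tube (horizontal distance between each of nut0_center, nut1_center, nut2_center, nut3_center, nut4_center and tube_in below 0.028 m and z of each of nut0_center, nut1_center, nut2_center, nut3_center, nut4_center in the frame of tube_in below 0.075 m), for 0.2 s.
3. the empty scoop stands upright on the bench, let go (height (world z) of scoop below 0.006 m and angle between scoop's own z axis and vertical below 0.1 rad and linear speed of scoop below 0.03 m/s and contact force between the fingers and scoop below 0.1 N), for 0.2 s.
4. the fingers hold the lid between 43 and 57 degrees (value of joint lid between 0.75 and 1 rad and contact force between the fingers and lid above 0.5 N), for 0.5 s.
At the end, for the whole second after the job is handed in: All five nuts lie in the tube (below its top edge), the scoop stands upright and at rest on the bench, untouched; the gripper's fingers hold the lid still at 0.75 to 1.0 rad (43 to 57 degrees) and nothing else touches the lid (all of step 2 and all of step 3 and all of step 4 and velocity of joint lid between -0.1 and 0.1 rad/s and contact force between each of scoop, nut0, nut1, nut2, nut3, nut4, grinder, brush, tape, magnet, wrench, can and lid below 0.2 N); the arm keeps its last pose, push and grip.
It fails at once if a bystander is moved by more than 30 mm (distance of any of grinder, brush, tape, magnet, wrench, can from where it was at the start of the episode above 0.03 m).
It also fails if it takes over 72 s, if anything falls off the work surface, if the arm or the gripper's body presses on something with over 40 N, if the wrist force passes 120 N, or if a joint passes its speed limit or range.

## Working session

There is one attempt and no reset: what is moved stays moved. The work goes in short steps, Python scripts to look and compute and a tool call to move; the robot and the scene stay as the last step left them, time stands still between calls to the robot, and variables do not carry over. Pictures are saved under pics/ and viewed, at most 13 in all, crops included, and the job is handed in when it is done.

```bash
mkdir -p pics; ls
```

Create h.py:
```python
import numpy as np, cv2
from station import sensors, snapshot, sign_off
from scipy.spatial.transform import Rotation as R
def shot(n,f):
    st=sensors.observe(); s=snapshot(n); cv2.imwrite(f'pics/{f}.png',s['img'][:,:,::-1]); s['st']=st
    np.savez(f'pics/{f}.npz',**{k:v for k,v in s.items() if k!='st'},pos=st['position'],rot=st['eef_rot']); return s
def cloud(f):
    s=np.load(f'pics/{f}.npz'); z=s['range_z']; h,w=z.shape
    fl=h/2/np.tan(np.radians(float(s['vfov']))/2)
    v,u=np.mgrid[:h,:w]
    P=np.stack([(u-s['cx'])/fl*z,(v-s['cy'])/fl*z,z],-1)
    if 'hand_eye' in s:
        H=s['hand_eye']; P=P@H[:3,:3].T+H[:3,3]
        return P@R.from_euler('xyz',s['rot'],degrees=True).as_matrix().T+s['pos'],s['img']
    A=np.array(s['attitude'])
    A=R.from_euler('xyz',A,degrees=True).as_matrix() if A.shape==(3,) else A
    return P@A.T+s['origin'],s['img']
```

Run:
```python
from h import *
for n in ['side','top']:
    s=shot(n,n+'0'); print({k:v for k,v in s.items() if k not in('img','range_z')})
```

```text
pics
{'vfov': 55.717978817999644, 'cx': 276.3237591371475, 'cy': 211.5589142696981, 'origin': array([ 0.4189578, -0.5971749,  0.8260403]), 'attitude': array([-134.68908317,   -0.60740285,   -7.64231299]), 'st': {'clock': 0.0, 'joint_pos': array([-75.85428691,  18.43680851,  -4.01517591,  83.1778419 ,
         1.29574769,  78.54159855,  -3.26030755]), 'joint_vel': array([-0.03716411,  0.00348469,  0.01477741, -0.04411942, -0.00807529,
       -0.0306717 ,  0.00860315]), 'joint_efforts': array([-1.41976589e-04, -4.91280019e+01, -4.04051598e-01, -3.12529886e+01,
       -6.39930367e-02,  4.35029995e-02,  1.57211844e-04]), 'position': array([0.14986484, 0.63182878, 0.1912613 ]), 'eef_rot': array([-1.79889041e+02,  6.83943272e-03,  1.66663612e+02]), 'ft_force': array([ 0.40517475, -0.42451748,  0.23748141]), 'wrist_torque': array([-0.00944586,  0.01637022, -0.03312374]), 'finger_force': 0.0, 'opening': 0.9971275154066176}}
{'vfov': 48.38246659728327, 'cx': 289.773855548324, 'cy': 209.15503170153895, 'origin': array([0.30800878, 0.08973518, 1.60052783]), 'attitude': array([-170.60802645,    0.2905387 ,  -90.19141664]), 'st': {'clock': 0.05, 'joint_pos': array([-75.85404541,  18.43948575,  -4.01506111,  83.17425644,
         1.2946226 ,  78.54315488,  -3.2603421 ]), 'joint_vel': array([-0.00727439, -0.0372106 ,  0.08584834,  0.00154655, -0.0471063 ,
        0.06025758, -0.01260791]), 'joint_efforts': array([-1.21371882e-04, -4.92986226e+01, -4.06089546e-01, -3.13710058e+01,
       -6.42701495e-02,  3.96435033e-02,  6.46309195e-05]), 'position': array([0.14986494, 0.63184668, 0.19126236]), 'eef_rot': array([-1.79888326e+02,  5.63842936e-03,  1.66662922e+02]), 'ft_force': array([ 0.18799896,  0.03700767, -0.63489127]), 'wrist_torque': array([-0.00723574,  0.02635611, -0.0294697 ]), 'finger_force': 0.0, 'opening': 1.0007068826234131}}
```

View pics/side0.png

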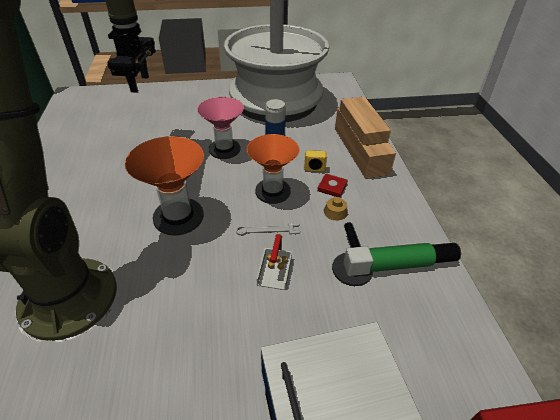

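View pics/top0.png

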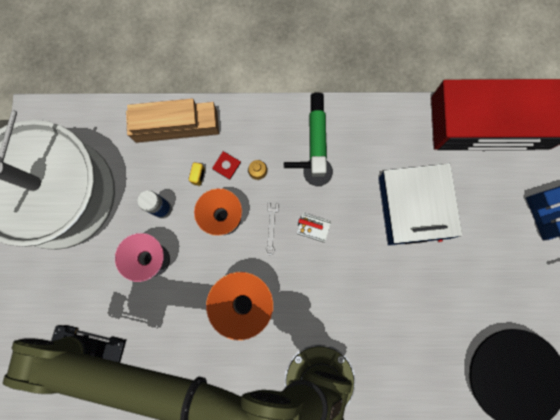

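The side view shows the smaller orange funnel at (272,150), the scoop at (275,262), and the washer at (340,370). In the top view they are at (218,211), (314,228) and (420,203). The big orange funnel at (240,305) and the pink one are the decoys.

Run:
```python
from h import *
np.set_printoptions(precision=4,suppress=True)
for f,boxes in [('top0',dict(fun=(190,185,246,238),scoop=(290,205,336,248),lid=(375,155,470,250))),('side0',dict(fun=(244,132,302,200),scoop=(250,228,300,295),lid=(255,315,430,420)))]:
    P,im=cloud(f); hsv=cv2.cvtColor(im,cv2.COLOR_RGB2HSV)
    def sub(b):
        m=np.zeros(im.shape[:2],bool); m[b[1]:b[3],b[0]:b[2]]=1; return m
    H,S,V=[hsv[...,i].astype(int) for i in range(3)]
    m=sub(boxes['fun'])&(P[...,2]>.155)&(P[...,2]<.175)&(S>120)
    c,r=cv2.minEnclosingCircle(P[m][:,:2].astype(np.float32)); print(f,'funnel',c,r,np.median(P[m][:,2]))
    m=sub(boxes['scoop'])&(S>150)&((H<6)|(H>172))&(P[...,2]>.05)
    q=P[m]; print('handle n',len(q),cv2.minAreaRect(q[:,:2].astype(np.float32)),q[:,2].max(), np.percentile(q[:,2],[10,50,90]))
    m=sub(boxes['scoop'])&(P[...,2]>.006)
    q=P[m]; print('scoop',cv2.minAreaRect(q[:,:2].astype(np.float32)),cv2.boxPoints(cv2.minAreaRect(q[:,:2].astype(np.float32))))
    m=sub(boxes['lid'])&(V<90)&(P[...,2]>.12)
    q=P[m]; print('lidhandle n',len(q),cv2.minAreaRect(q[:,:2].astype(np.float32)),q[:,2].max())
    m=sub(boxes['lid'])&(abs(P[...,2]-.1045)<.012)&(S<60)&(V>90)
    q=P[m]; rr=cv2.minAreaRect(q[:,:2].astype(np.float32)); print('lid',rr,'\n',cv2.boxPoints(rr))
im=cv2.imread('pics/side0.png'); cv2.imwrite('pics/crop1.png',np.hstack([cv2.resize(im[228:298,245:310],None,fx=8,fy=8,interpolation=2)]))
```

```text
top0 funnel (0.5399190187454224, 0.3218098282814026) 0.07474850118160248 0.15970883068320318
handle n 83 ((0.5114665627479553, 0.030009623616933823), (0.07610860466957092, 0.012609885074198246), 73.64181518554688) 0.09285910138059927 [0.0796 0.0841 0.0879]
scoop ((0.4476105868816376, 0.01593157649040222), (0.27502939105033875, 0.15524592995643616), 1.5792778730392456) [[ 0.308   0.0897]
 [ 0.3123 -0.0655]
 [ 0.5872 -0.0579]
 [ 0.5829  0.0973]]
lidhandle n 81 ((0.4136905074119568, -0.1462102085351944), (0.031071476638317108, 0.5161300301551819), 20.6828670501709) 1.6005278260872313
lid ((0.5755882859230042, -0.3331606090068817), (0.24090467393398285, 0.2242508828639984), 6.131438732147217) 
 [[ 0.4438 -0.2345]
 [ 0.4678 -0.4575]
 [ 0.7073 -0.4318]
 [ 0.6834 -0.2088]]
side0 funnel (0.539282500743866, 0.3187396824359894) 0.07639148086309433 0.1598824369597387
handle n 163 ((0.5087307095527649, 0.02519838884472847), (0.08479515463113785, 0.013797663152217865), 71.66729736328125) 0.08843478581662545 [0.081  0.0839 0.0863]
scoop ((0.505342960357666, -0.21839657425880432), (0.7648690938949585, 0.1368095576763153), 87.29376983642578) [[ 0.419  -0.5972]
 [ 0.5556 -0.6036]
 [ 0.5917  0.1604]
 [ 0.4551  0.1668]]
lidhandle n 380 ((0.464895099401474, -0.44729459285736084), (0.3114830553531647, 0.035716164857149124), 79.50128936767578) 0.8260403024188048
lid ((0.5723758339881897, -0.3200828731060028), (0.24031125009059906, 0.1891142576932907), 5.5975446701049805) 
 [[ 0.4436 -0.2377]
 [ 0.462  -0.4259]
 [ 0.7012 -0.4025]
 [ 0.6827 -0.2143]]
```

View pics/crop1.png

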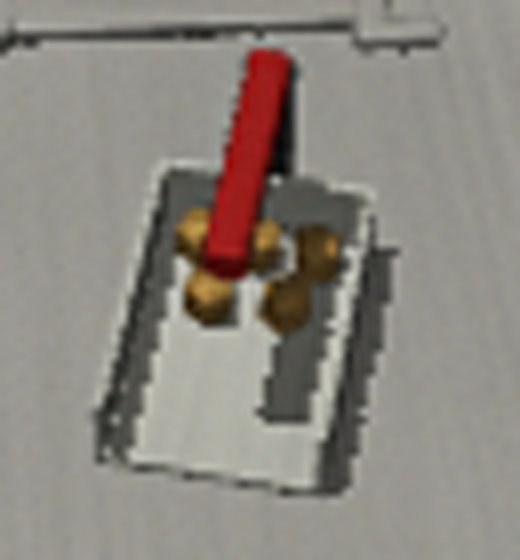

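Add to h.py:
```python
def D(p,Rt,p0=None,R0=None):
    """delta rows from (p0,R0) (default measured) to target TCP p,Rt ; returns 6 numbers"""
    st=sensors.observe()
    p0=np.array(st['position']) if p0 is None else np.array(p0)
    R0=R.from_euler('xyz',st['eef_rot'],degrees=True) if R0 is None else R0
    d=R0.inv().apply(np.array(p)-p0); w=(R0.inv()*Rt).as_rotvec(degrees=True)
    return np.round(np.r_[d,w],4)
def down(yaw): return R.from_euler('xyz',[180,0,yaw],degrees=True)
```

Run:
```python
from h import *
print(D([.15,.632,.42],down(166.66)),D([.51,.0275,.42],down(72.5)))
P,im=cloud('top0'); z=P[...,2]; ok=(z<1.5)
for n,b in dict(big=(200,268,280,342),pink=(112,232,166,285),can=(135,188,170,220),grind=(280,90,330,185)).items():
    q=P[b[1]:b[3],b[0]:b[2]].reshape(-1,3); q=q[(q[:,2]<.6)&(q[:,2]>.03)]; print(n,q.min(0),q.max(0),np.percentile(q[:,2],98))
```

```text
[-1.000e-04 -3.000e-04 -2.286e-01 -9.690e-02  6.200e-03 -7.000e-04] [-4.89900e-01 -5.05400e-01 -2.27700e-01 -6.89000e-02  8.43000e-02
  9.41593e+01]
big [0.15608356 0.14833448 0.03002957] [0.35058519 0.34186509 0.22034711] 0.2147325759348021
pink [0.32602171 0.48798629 0.03077686] [0.47317195 0.63745384 0.17114833] 0.16494546587217954
can [0.53979621 0.50537489 0.03001115] [0.60407191 0.56839662 0.18908325] 0.1853530706829361
grind [ 0.68445175 -0.02939388  0.03009787] [0.98197879 0.11952461 0.07348292] 0.06648489694722116
```

Call:
handwheel(increments=[0, 0, -0.03, 0, 0, 0, 1, 0, 0, -0.07, 0, 0, 0, 1, 0, 0, -0.11, 0, 0, 0, 1, 0, 0, -0.15, 0, 0, 0, 1, 0, 0, -0.19, 0, 0, 0, 1, 0, 0, -0.23, 0, 0, 0, 1])

```text
clock: 0.6
position: [0.1499, 0.6319, 0.4241]
eef_rot: [-180.0, 0.0, 166.7]
ft_force: [-0.7, 0.7, -0.1]
opening: 1.0
finger_force: 0.0
```

The manual's scale: turns go in shares of 120 degrees. Converting my numbers, 94.16 degrees is 0.7847.

Call:
handwheel(increments=[-0.49, -0.505, 0, 0, 0, 0.7847, 1, -0.49, -0.505, 0, 0, 0, 0.7847, 1, -0.49, -0.505, 0, 0, 0, 0.7847, 1, -0.49, -0.505, 0, 0, 0, 0.7847, 1, -0.49, -0.505, 0, 0, 0, 0.7847, 1, -0.49, -0.505, 0, 0, 0, 0.7847, 1, -0.49, -0.505, 0, 0, 0, 0.7847, 1, -0.49, -0.505, 0, 0, 0, 0.7847, 1, -0.49, -0.505, 0, 0, 0, 0.7847, 1, -0.49, -0.505, 0, 0, 0, 0.7847, 1, -0.49, -0.505, 0, 0, 0, 0.7847, 1, -0.49, -0.505, 0, 0, 0, 0.7847, 1])

```text
clock: 1.6
position: [0.4064, 0.2009, 0.4222]
eef_rot: [-180.0, -0.0, 80.4]
ft_force: [1.0, 0.9, 0.6]
opening: 0.998
finger_force: 0.0
```

Run:
```python
from h import *
print(D([.51,.0275,.30],down(72.5)))
```

```text
[-0.1537  0.1311  0.1221 -0.0126 -0.019   7.8749]
```

In the tool's units: 7.9 degrees is 0.0658.

Call:
handwheel(increments=[-0.154, 0.131, 0, 0, 0, 0.0658, 1, -0.154, 0.131, 0, 0, 0, 0.0658, 1, -0.154, 0.131, 0, 0, 0, 0.0658, 1, -0.154, 0.131, 0.06, 0, 0, 0.0658, 1, -0.154, 0.131, 0.122, 0, 0, 0.0658, 1, -0.154, 0.131, 0.122, 0, 0, 0.0658, 1, -0.154, 0.131, 0.122, 0, 0, 0.0658, 1, -0.154, 0.131, 0.122, 0, 0, 0.0658, 1, -0.154, 0.131, 0.122, 0, 0, 0.0658, 1, -0.154, 0.131, 0.122, 0, 0, 0.0658, 1])

```text
clock: 2.43
position: [0.5109, 0.0311, 0.302]
eef_rot: [179.9, -0.1, 72.9]
ft_force: [0.1, 0.6, 0.7]
opening: 1.0
finger_force: 0.0
```

Run:
```python
from h import *
shot('wrist','w1')
P,im=cloud('w1'); hsv=cv2.cvtColor(im,cv2.COLOR_RGB2HSV); H,S,V=[hsv[...,i].astype(int) for i in range(3)]
m=(S>150)&((H<6)|(H>172))&(P[...,2]>.075)&(P[...,2]<.1); q=P[m]
if len(q): print(len(q),cv2.minAreaRect(q[:,:2].astype(np.float32)),np.percentile(q[:,2],[5,50,95]))
```

```text
697 ((0.5084419250488281, 0.028300393372774124), (0.0812046155333519, 0.012863418087363243), 72.66922760009766) [0.08444732 0.08591305 0.08720846]
```

View pics/w1.png

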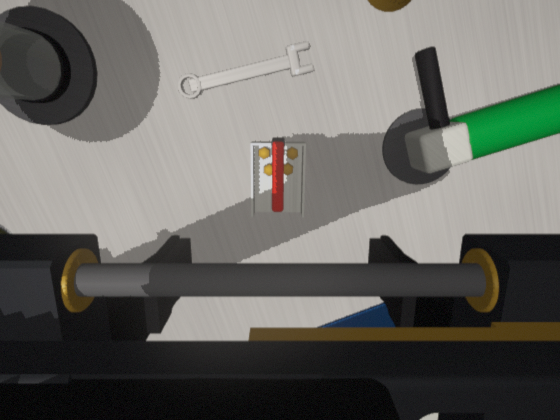

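Run:
```python
from h import *
print(D([.509,.028,.059],down(72.6)))
```

```text
[-0.0042 -0.0018  0.2434  0.1393 -0.1173  0.3197]
```

In the tool's units: 0.3 degrees is 0.0025.

Call:
handwheel(increments=[-0.004, -0.002, 0.03, 0.0012, -0.0008, 0.0025, 1, -0.004, -0.002, 0.07, 0.0012, -0.0008, 0.0025, 1, -0.004, -0.002, 0.11, 0.0012, -0.0008, 0.0025, 1, -0.004, -0.002, 0.15, 0.0012, -0.0008, 0.0025, 1, -0.004, -0.002, 0.19, 0.0012, -0.0008, 0.0025, 1, -0.004, -0.002, 0.22, 0.0012, -0.0008, 0.0025, 1, -0.004, -0.002, 0.235, 0.0012, -0.0008, 0.0025, 1, -0.004, -0.002, 0.2435, 0.0012, -0.0008, 0.0025, 1, -0.004, -0.002, 0.2435, 0.0012, -0.0008, 0.0025, 1, -0.004, -0.002, 0.2435, 0.0012, -0.0008, 0.0025, 1, -0.004, -0.002, 0.2435, 0.0012, -0.0008, 0.0025, 1])

```text
clock: 3.4
position: [0.5093, 0.0273, 0.0589]
eef_rot: [180.0, -0.0, 72.6]
ft_force: [0.1, -0.9, -0.1]
opening: 1.0
finger_force: 0.0
```

Call:
handwheel(increments=[0, 0, 0, 0, 0, 0, 0, 0, 0, 0, 0, 0, 0, 0, 0, 0, 0, 0, 0, 0, 0, 0, 0, 0, 0, 0, 0, 0, 0, 0, 0, 0, 0, 0, 0, 0, 0, 0, 0, 0, 0, 0, 0, 0, 0, 0, 0, 0, 0, 0, 0, 0, 0, 0, 0, 0], clamp_n=40)

```text
clock: 4.07
position: [0.5073, 0.0267, 0.0568]
eef_rot: [-179.9, 0.1, 72.5]
ft_force: [-0.2, -0.5, 0.5]
opening: 0.482
finger_force: 0.0
```

Call:
handwheel(increments=[0, 0, 0, 0, 0, 0, 0, 0, 0, 0, 0, 0, 0, 0, 0, 0, 0, 0, 0, 0, 0, 0, 0, 0, 0, 0, 0, 0, 0, 0, 0, 0, 0, 0, 0, 0, 0, 0, 0, 0, 0, 0, 0, 0, 0, 0, 0, 0, 0, 0, 0, 0, 0, 0, 0, 0], clamp_n=40)

```text
clock: 4.73
position: [0.5074, 0.0267, 0.0569]
eef_rot: [-179.9, 0.1, 72.5]
ft_force: [-1.1, 0.6, 0.5]
opening: 0.008
finger_force: 0.0
```

Run:
```python
from h import *
shot('wrist','w2'); shot('side','s2')
a=cv2.imread('pics/w2.png'); b=cv2.imread('pics/s2.png')[150:300,190:390]
cv2.imwrite('pics/v2.png',np.hstack([cv2.resize(a,(400,300)),cv2.resize(b,(400,300))]))
```

```text
(no output)
```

View pics/v2.png

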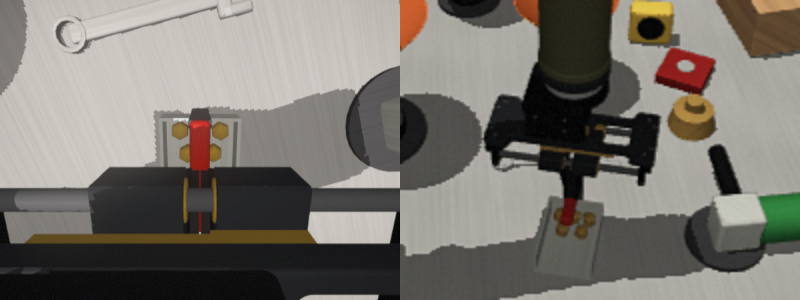

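The wrist view shows the red handle between the closed fingers, but opening reads 0.008 and force is 0. I'll check the geometry in the depth data.

Run:
```python
from h import *
np.set_printoptions(precision=3,suppress=True,linewidth=200)
for f in ['w1','w2']:
    s=np.load(f'pics/{f}.npz'); print(s['hand_eye'].round(3).tolist())
P,im=cloud('w2'); hsv=cv2.cvtColor(im,cv2.COLOR_RGB2HSV); H,S,V=[hsv[...,i].astype(int) for i in range(3)]
m=(S>150)&((H<6)|(H>172)); m[:150]=0; m[330:]=0
q=P[m]; print(len(q),q.min(0),q.max(0),np.median(q,0))
s=np.load('pics/w2.npz'); T=R.from_euler('xyz',s['rot'],degrees=True).inv().apply((P-s['pos']).reshape(-1,3)).reshape(P.shape)
for r in (200,235,245,260,275,290,300,320): print(r,[(c,*T[r,c].round(3),*im[r,c]) for c in (220,250,266,280,292,306,330)])
im2=cv2.imread('pics/w2.png')[210:340,200:360]; cv2.imwrite('pics/v3.png',cv2.resize(im2,None,fx=4.5,fy=4.5,interpolation=2))
```

```text
[[0.001, -0.969, -0.249, 0.068], [1.0, 0.001, 0.0, 0.0], [0.0, -0.249, 0.969, -0.194], [0.0, 0.0, 0.0, 1.0]]
[[0.001, -0.969, -0.249, 0.068], [1.0, 0.001, 0.0, 0.0], [0.0, -0.249, 0.969, -0.194], [0.0, 0.0, 0.0, 1.0]]
2000 [ 0.496 -0.01   0.082] [0.529 0.092 0.25 ] [0.515 0.051 0.086]
200 [(220, np.float64(0.007), np.float64(-0.043), np.float64(0.057), np.uint8(138), np.uint8(135), np.uint8(130)), (250, np.float64(0.008), np.float64(-0.021), np.float64(0.052), np.uint8(154), np.uint8(151), np.uint8(144)), (266, np.float64(0.028), np.float64(-0.006), np.float64(-0.027), np.uint8(122), np.uint8(49), np.uint8(44)), (280, np.float64(0.028), np.float64(0.001), np.float64(-0.03), np.uint8(149), np.uint8(40), np.uint8(35)), (292, np.float64(0.028), np.float64(0.006), np.float64(-0.029), np.uint8(132), np.uint8(35), np.uint8(29)), (306, np.float64(0.008), np.float64(0.019), np.float64(0.052), np.uint8(151), np.uint8(150), np.uint8(142)), (330, np.float64(0.014), np.float64(0.033), np.float64(0.03), np.uint8(95), np.uint8(93), np.uint8(88))]
235 [(220, np.float64(0.038), np.float64(-0.015), n
[... 4548 characters left out ...]
4(-0.125), np.uint8(38), np.uint8(36), np.uint8(39)), (250, np.float64(0.025), np.float64(-0.006), np.float64(-0.125), np.uint8(37), np.uint8(37), np.uint8(39)), (266, np.float64(-0.004), np.float64(-0.004), np.float64(-0.08), np.uint8(37), np.uint8(34), np.uint8(32)), (280, np.float64(-0.037), np.float64(0.001), np.float64(-0.029), np.uint8(136), np.uint8(22), np.uint8(13)), (292, np.float64(-0.004), np.float64(0.005), np.float64(-0.081), np.uint8(38), np.uint8(35), np.uint8(34)), (306, np.float64(0.024), np.float64(0.006), np.float64(-0.125), np.uint8(37), np.uint8(37), np.uint8(38)), (330, np.float64(0.024), np.float64(0.012), np.float64(-0.125), np.uint8(36), np.uint8(37), np.uint8(37))]
```

View pics/v3.png

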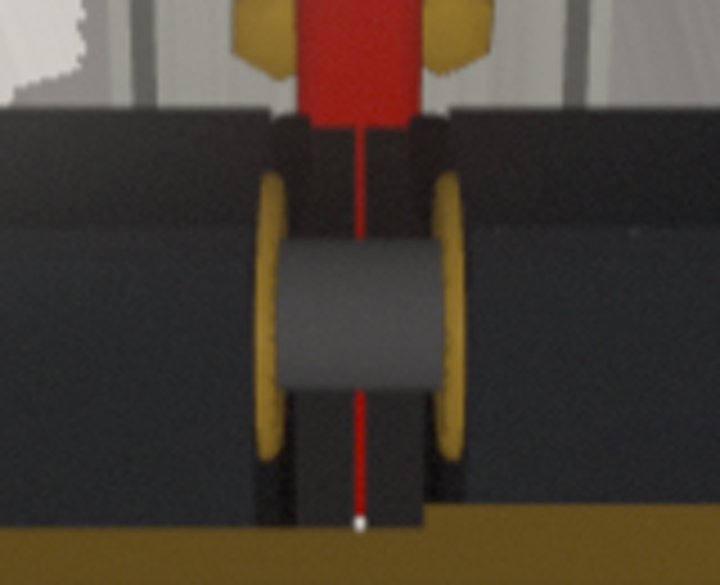

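The fingers are shut to about 1 mm above the bar top, so the tips don't seem to reach the stated TCP. I'll measure where the tips actually are, using w1.

Run:
```python
from h import *
for f in ['w1','w2','side0','s2']:
    s=np.load(f'pics/{f}.npz'); P,im=cloud(f)
    pos,rot=s['pos'],s['rot']
    T=R.from_euler('xyz',rot,degrees=True).inv().apply((P-pos).reshape(-1,3)).reshape(P.shape)
    m=(im.max(-1)<75)&(abs(T[...,0])<.02)&(abs(T[...,1])<.065)&(T[...,2]>-.12)&(T[...,2]<.02)&(s['range_z']>0)
    q=T[m]
    if not len(q): print(f,'none'); continue
    print(f,len(q),'zmax pct',np.percentile(q[:,2],[50,90,97,100]).round(4), 'x',q[:,0].min().round(3),q[:,0].max().round(3),'y',q[:,1].min().round(3),q[:,1].max().round(3))
```

```text
w1 7974 zmax pct [-0.0875 -0.0466 -0.0365 -0.0306] x -0.02 0.02 y -0.055 0.056
w2 1890 zmax pct [-0.0798 -0.04   -0.035  -0.0321] x -0.007 0.02 y -0.008 0.009
side0 283 zmax pct [-0.0622 -0.0374 -0.0323 -0.0302] x -0.02 0.008 y -0.064 0.059
s2 138 zmax pct [-0.0564 -0.0337 -0.0282 -0.0227] x -0.019 0.011 y -0.011 0.034
```

All views agree: the real fingertips are 30 mm short of the reported TCP, so the grasp point is about 49 mm behind it. I'll open, go down 30 mm and regrasp.

Call:
handwheel(increments=[0, 0, 0, 0, 0, 0, 0.7, 0, 0, 0, 0, 0, 0, 0.7, 0, 0, 0, 0, 0, 0, 0.7, 0, 0, 0, 0, 0, 0, 0.7, 0, 0, 0, 0, 0, 0, 0.7, 0, 0, 0, 0, 0, 0, 0.7, 0, 0, 0, 0, 0, 0, 0.7, 0, 0, 0, 0, 0, 0, 0.7, 0, 0, 0.01, 0, 0, 0, 0.7, 0, 0, 0.02, 0, 0, 0, 0.7, 0, 0, 0.028, 0, 0, 0, 0.7, 0, 0, 0.028, 0, 0, 0, 0.7])

```text
clock: 5.83
position: [0.5052, 0.0263, 0.0264]
eef_rot: [-179.7, 0.2, 72.5]
ft_force: [-0.4, -0.2, 0.2]
opening: 0.689
finger_force: 0.0
```

Call:
handwheel(increments=[0, 0, 0, 0, 0, 0, 0, 0, 0, 0, 0, 0, 0, 0, 0, 0, 0, 0, 0, 0, 0, 0, 0, 0, 0, 0, 0, 0, 0, 0, 0, 0, 0, 0, 0, 0, 0, 0, 0, 0, 0, 0, 0, 0, 0, 0, 0, 0, 0, 0, 0, 0, 0, 0, 0, 0, 0, 0, 0, 0, 0, 0, 0, 0, 0, 0, 0, 0, 0, 0], clamp_n=45)

```text
clock: 6.67
position: [0.5073, 0.0267, 0.029]
eef_rot: [-179.9, 0.1, 72.5]
ft_force: [-0.0, -0.6, 0.3]
opening: 0.156
finger_force: 45.0
```

Call:
handwheel(increments=[0, 0, -0.01, 0, 0, 0, 0, 0, 0, -0.03, 0, 0, 0, 0, 0, 0, -0.055, 0, 0, 0, 0, 0, 0, -0.08, 0, 0, 0, 0, 0, 0, -0.105, 0, 0, 0, 0, 0, 0, -0.13, 0, 0, 0, 0, 0, 0, -0.155, 0, 0, 0, 0, 0, 0, -0.18, 0, 0, 0, 0, 0, 0, -0.2, 0, 0, 0, 0, 0, 0, -0.21, 0, 0, 0, 0, 0, 0, -0.21, 0, 0, 0, 0, 0, 0, -0.21, 0, 0, 0, 0])

```text
clock: 7.67
position: [0.5075, 0.0267, 0.2383]
eef_rot: [-179.8, 0.1, 72.5]
ft_force: [0.2, -0.1, -4.5]
opening: 0.153
finger_force: 45.0
```

Add to h.py:
```python
F=np.array([.5395,.320])
def pour(th,z,back=.02,yaw=60):
    Rt=R.from_euler('xyz',[180,0,0],degrees=True); Rt=R.from_euler('z',yaw,degrees=True)*R.from_euler('y',-th,degrees=True)*Rt
    u=np.array([np.cos(np.radians(yaw)),np.sin(np.radians(yaw))])
    N=np.r_[F+back*u,z]
    return N-Rt.apply([-.058,0,.029]),Rt
```

Run:
```python
from h import *
np.set_printoptions(suppress=True)
p,Rt=pour(0,.22); print(p); print(D(p,Rt))
p,Rt=pour(60,.16); print(p)
```

```text
[0.5785     0.38754998 0.249     ]
[ 0.3655 -0.0407 -0.0113 -0.1616  0.1313 12.5138]
[0.55144263 0.34068524 0.22472947]
```

In the tool's units: 12.5 degrees is 0.1042.

Call:
handwheel(increments=[0.01, 0, -0.02, 0, 0, 0.0083, 0, 0.035, -0.004, -0.02, 0, 0, 0.0167, 0, 0.07, -0.008, -0.02, 0, 0, 0.025, 0, 0.105, -0.012, -0.02, 0, 0, 0.0333, 0, 0.14, -0.016, -0.02, 0, 0, 0.0417, 0, 0.175, -0.02, -0.02, 0, 0, 0.05, 0, 0.21, -0.024, -0.02, 0, 0, 0.0583, 0, 0.245, -0.028, -0.02, 0, 0, 0.0667, 0, 0.28, -0.032, -0.02, 0, 0, 0.0792, 0, 0.315, -0.036, -0.02, 0, 0, 0.0917, 0, 0.345, -0.039, -0.015, 0, 0, 0.1, 0, 0.365, -0.041, -0.012, 0, 0, 0.1042, 0])

```text
clock: 8.67
position: [0.5765, 0.3912, 0.2461]
eef_rot: [-179.7, 0.3, 60.2]
ft_force: [0.5, 0.7, -3.4]
opening: 0.156
finger_force: 45.0
```

Call:
handwheel(increments=[0, 0, 0, 0, 0, 0, 0, 0, 0, 0, 0, 0, 0, 0, 0, 0, 0, 0, 0, 0, 0])

```text
clock: 8.92
position: [0.5782, 0.3857, 0.2481]
eef_rot: [-179.9, 0.4, 60.0]
ft_force: [-0.3, -0.0, -4.1]
opening: 0.158
finger_force: 45.0
```

Run:
```python
from h import *
np.set_printoptions(suppress=True)
R0=R.from_euler('xyz',sensors.observe()['eef_rot'],degrees=True)
for th,z in [(0,.20),(12,.19),(20,.18),(26,.17),(32,.165),(38,.16),(45,.16),(55,.16),(62,.16)]:
    print(th,D(*pour(th,z)))
print(sensors.observe()['joint_pos'])
shot('side','s3')
cv2.imwrite('pics/s3c.png',cv2.resize(cv2.imread('pics/s3.png')[60:230,190:360],None,fx=3,fy=3))
```

```text
0 [ 0.0019 -0.0006  0.0191 -0.1305  0.3649 -0.0389]
12 [-0.0054 -0.0006  0.0177 -0.126  12.3649 -0.0524]
20 [-0.0115 -0.0006  0.0211 -0.1224 20.3649 -0.0612]
26 [-0.0166 -0.0006  0.0267 -0.1195 26.3649 -0.0678]
32 [-0.0222 -0.0006  0.0279 -0.1163 32.3649 -0.0743]
38 [-0.0282 -0.0005  0.0298 -0.1128 38.3649 -0.0807]
45 [-0.0355 -0.0005  0.0268 -0.1085 45.3649 -0.0881]
55 [-0.0465 -0.0005  0.0243 -0.1017 55.3649 -0.0985]
62 [-0.0544 -0.0005  0.0237 -0.0965 62.3648 -0.1057]
[-53.46725717  24.48607684  25.64654545  71.09943253 -10.27796925
  87.01516062 -59.29352828]
```

View pics/s3c.png

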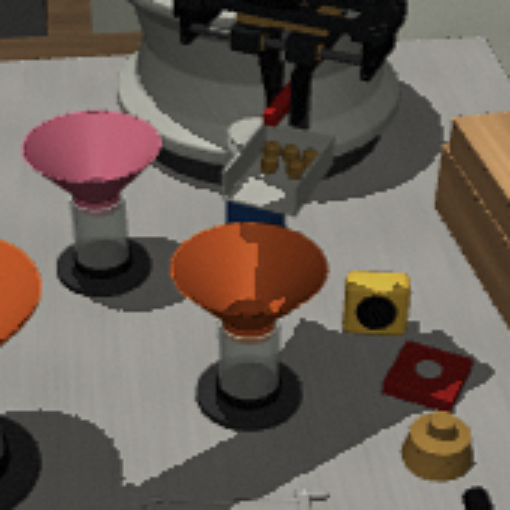

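The scoop with all five nuts is level above the funnel, nose at crop (262,200) and mouth centre (250,255). Now I'll tilt.

In the tool's units: 45.4 degrees is 0.3783.

Call:
handwheel(increments=[0, 0, 0.01, 0, 0.0333, 0, 0, 0, 0, 0.017, 0, 0.0667, 0, 0, -0.005, 0, 0.018, 0, 0.1033, 0, 0, -0.009, 0, 0.019, 0, 0.1375, 0, 0, -0.0115, 0, 0.021, 0, 0.17, 0, 0, -0.0166, 0, 0.0267, 0, 0.22, 0, 0, -0.0195, 0, 0.0273, 0, 0.245, 0, 0, -0.0222, 0, 0.028, 0, 0.27, 0, 0, -0.0252, 0, 0.029, 0, 0.295, 0, 0, -0.0282, 0, 0.0298, 0, 0.32, 0, 0, -0.0318, 0, 0.028, 0, 0.35, 0, 0, -0.0355, 0, 0.0268, 0, 0.3783, 0, 0])

```text
clock: 9.97
position: [0.5604, 0.3541, 0.2236]
eef_rot: [-179.9, -45.4, 59.8]
ft_force: [-0.1, 1.0, -3.6]
opening: 0.154
finger_force: 45.0
```

Call:
handwheel(increments=[0, 0, 0, 0, 0, 0, 0, 0, 0, 0, 0, 0, 0, 0, 0, 0, 0, 0, 0, 0, 0, 0, 0, 0, 0, 0, 0, 0])

```text
clock: 10.3
position: [0.5614, 0.3573, 0.2252]
eef_rot: [-180.0, -45.3, 60.0]
ft_force: [-0.2, 1.2, -2.1]
opening: 0.156
finger_force: 45.0
```

Run:
```python
from h import *
np.set_printoptions(suppress=True)
for th,z in [(45,.16),(55,.16),(62,.16)]: print(th,D(*pour(th,z)))
print(sensors.observe()['joint_pos'])
shot('side','s4');shot('top','t4')
a=cv2.imread('pics/s4.png')[80:230,200:340];b=cv2.imread('pics/t4.png')[150:270,150:290]
cv2.imwrite('pics/v4.png',np.hstack([cv2.resize(a,(400,430)),cv2.resize(b,(400,430))]))
```

```text
45 [-0.0046 -0.0003  0.0007 -0.0645 -0.329   0.0264]
55 [-0.0104 -0.0003 -0.009  -0.0666  9.671   0.0207]
62 [-0.0155 -0.0003 -0.0151 -0.0679 16.671   0.0166]
[-48.78522386  -6.09318507  29.07639012 119.30127359 -43.66937218
  37.73214702 -20.23798694]
```

View pics/v4.png

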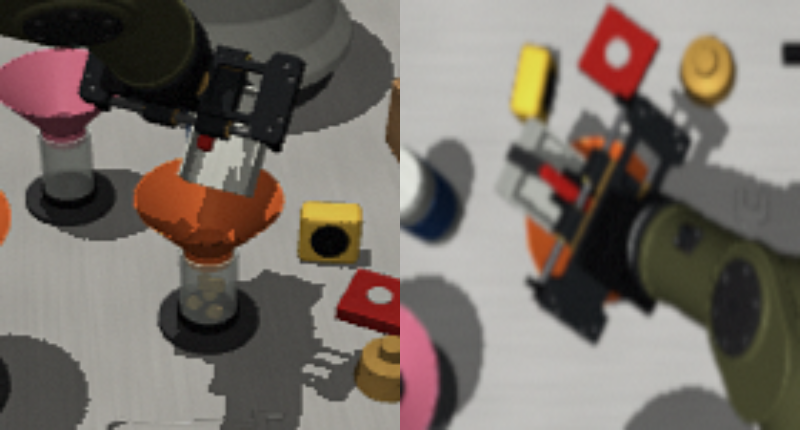

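The scoop floor looks empty and nuts are visible in the tube at (210,300). I'll tilt a little further to be sure, then return level.

In the tool's units: 8 degrees is 0.0667.

Call:
handwheel(increments=[-0.004, 0, -0.001, 0, 0.0167, 0, 0, -0.007, 0, -0.005, 0, 0.0417, 0, 0, -0.009, 0, -0.008, 0, 0.0667, 0, 0, -0.009, 0, -0.008, 0, 0.0667, 0, 0, -0.009, 0, -0.008, 0, 0.0667, 0, 0])

```text
clock: 10.82
position: [0.5545, 0.3461, 0.2224]
eef_rot: [-179.7, -53.2, 59.8]
ft_force: [0.1, 0.5, -2.3]
opening: 0.15
finger_force: 45.0
```

Run:
```python
from h import *
np.set_printoptions(suppress=True)
print(sensors.observe()['joint_pos'])
for th,z in [(35,.18),(15,.21),(0,.25)]: print(th,D(*pour(th,z)))
shot('side','s5')
a=cv2.imread('pics/s5.png')[80:210,220:330]
cv2.imwrite('pics/v5.png',cv2.resize(a,None,fx=4.5,fy=4.5,interpolation=2))
```

```text
[-50.17390062  -8.51527237  34.58956886 126.22606213 -60.81823274
  35.42462871  -0.49904405]
35 [  0.0241   0.       0.0079  -0.1172 -18.1712  -0.1225]
15 [  0.0475  -0.       0.0124  -0.1386 -38.1712  -0.1018]
0 [  0.074   -0.0001   0.0044  -0.1534 -53.1712  -0.0843]
```

View pics/v5.png

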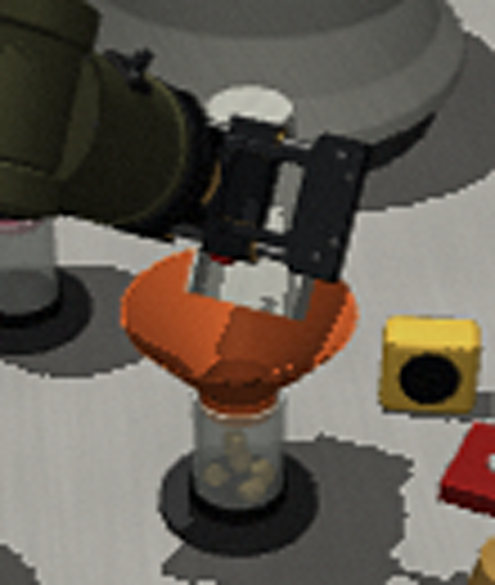

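Five nuts sit in the tube around (235,470), and the wrist force of 2.3 N matches the empty scoop. I'll level it and go back.

In the tool's units: -53.2 degrees is -0.4433.

Call:
handwheel(increments=[0.008, 0, 0.003, 0, -0.05, 0, 0, 0.016, 0, 0.005, 0, -0.1, 0, 0, 0.024, 0, 0.008, 0, -0.15, 0, 0, 0.032, 0, 0.0095, 0, -0.2042, 0, 0, 0.04, 0, 0.011, 0, -0.2583, 0, 0, 0.0475, 0, 0.0124, 0, -0.3167, 0, 0, 0.061, 0, 0.0084, 0, -0.3792, 0, 0, 0.074, 0, 0.0044, 0, -0.4433, 0, 0, 0.074, 0, 0.0044, 0, -0.4433, 0, 0, 0.074, 0, 0.0044, 0, -0.4433, 0, 0])

```text
clock: 11.7
position: [0.5786, 0.3946, 0.2774]
eef_rot: [-180.0, 0.1, 60.4]
ft_force: [-0.5, 0.9, -4.4]
opening: 0.152
finger_force: 45.0
```

Run:
```python
from h import *
np.set_printoptions(suppress=True)
print(sensors.observe()['joint_pos'])
print(D([.5075,.0267,.25],down(72.5)))
```

```text
[-51.24866682  24.42518881  22.18925424  67.28029021  -8.98422474
  90.01238054 -60.47588837]
[ -0.355    0.12     0.0279  -0.0576   0.081  -12.1144]
```

In the tool's units: -12.3 degrees is -0.1025.

Call:
handwheel(increments=[-0.02, 0.007, 0, 0, 0, -0.0083, 0, -0.055, 0.02, 0, 0, 0, -0.0167, 0, -0.09, 0.032, 0, 0, 0, -0.025, 0, -0.125, 0.044, 0, 0, 0, -0.0333, 0, -0.16, 0.055, 0, 0, 0, -0.0417, 0, -0.195, 0.067, 0, 0, 0, -0.05, 0, -0.23, 0.08, 0, 0, 0, -0.0583, 0, -0.265, 0.09, 0, 0, 0, -0.0667, 0, -0.3, 0.1, 0.01, 0, 0, -0.075, 0, -0.33, 0.113, 0.015, 0, 0, -0.0917, 0, -0.348, 0.118, 0.02, 0, 0, -0.1, 0, -0.348, 0.118, 0.028, 0, 0, -0.1025, 0])

```text
clock: 12.7
position: [0.5066, 0.0204, 0.252]
eef_rot: [179.9, -0.2, 71.8]
ft_force: [0.4, -0.3, -1.1]
opening: 0.155
finger_force: 45.0
```

Call:
handwheel(increments=[0, 0, 0, 0, 0, 0, 0, 0, 0, 0, 0, 0, 0, 0, 0, 0, 0, 0, 0, 0, 0])

```text
clock: 12.95
position: [0.5071, 0.0286, 0.2512]
eef_rot: [-180.0, -0.1, 72.4]
ft_force: [0.0, 0.7, -1.5]
opening: 0.155
finger_force: 45.0
```

Run:
```python
from h import *
np.set_printoptions(suppress=True)
print(D([.5075,.0267,.03],down(72.5)))
shot('side','s6')
a=cv2.imread('pics/s6.png')
cv2.imwrite('pics/v6.png',np.hstack([cv2.resize(a[100:300,200:350],(375,500)),cv2.resize(a[135:210,244:300],(375,500),interpolation=2)]))
```

```text
[-0.0023  0.0011  0.2212 -0.0416 -0.1488 -0.0881]
```

View pics/v6.png

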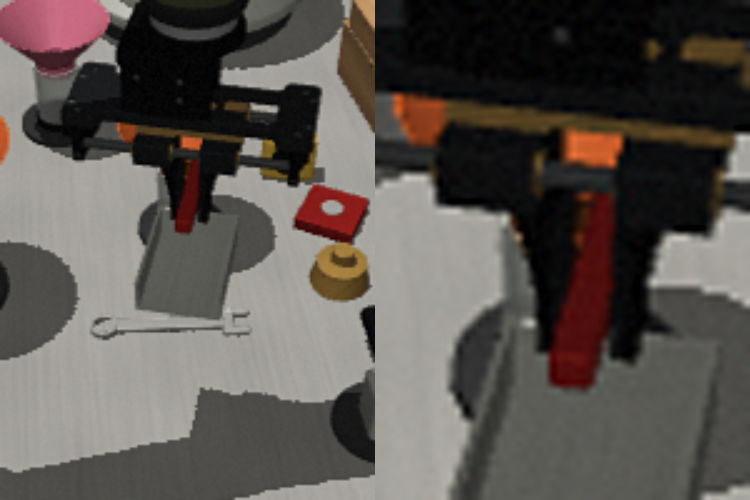

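The scoop is empty and sits straight in the gripper, so I'll set it down.

Call:
handwheel(increments=[-0.002, 0.001, 0.025, 0, 0, 0, 0, -0.002, 0.001, 0.06, 0, 0, 0, 0, -0.002, 0.001, 0.095, 0, 0, 0, 0, -0.002, 0.001, 0.13, 0, 0, 0, 0, -0.002, 0.001, 0.16, 0, 0, 0, 0, -0.002, 0.001, 0.185, 0, 0, 0, 0, -0.002, 0.001, 0.203, 0, 0, 0, 0, -0.002, 0.001, 0.212, 0, 0, 0, 0, -0.002, 0.001, 0.217, 0, 0, 0, 0, -0.002, 0.001, 0.219, 0, 0, 0, 0, -0.002, 0.001, 0.221, 0, 0, 0, 0, -0.002, 0.001, 0.221, 0, 0, 0, 0])

```text
clock: 14.0
position: [0.5079, 0.0257, 0.0307]
eef_rot: [-180.0, -0.2, 72.3]
ft_force: [0.6, 0.3, -2.1]
opening: 0.155
finger_force: 45.0
```

Call:
handwheel(increments=[0, 0, 0, 0, 0, 0, 0, 0, 0, 0.001, 0, 0, 0, 0, 0, 0, 0.0015, 0, 0, 0, 0, 0, 0, 0.0015, 0, 0, 0, 0])

```text
clock: 14.33
position: [0.5077, 0.0257, 0.029]
eef_rot: [-180.0, -0.2, 72.3]
ft_force: [0.4, 0.6, 0.3]
opening: 0.156
finger_force: 45.0
```

Call:
handwheel(increments=[0, 0, 0, 0, 0, 0, 0.8, 0, 0, 0, 0, 0, 0, 0.8, 0, 0, 0, 0, 0, 0, 0.8, 0, 0, 0, 0, 0, 0, 0.8, 0, 0, 0, 0, 0, 0, 0.8, 0, 0, 0, 0, 0, 0, 0.8, 0, 0, 0, 0, 0, 0, 0.8, 0, 0, 0, 0, 0, 0, 0.8, 0, 0, -0.02, 0, 0, 0, 0.8, 0, 0, -0.05, 0, 0, 0, 0.8, 0, 0, -0.09, 0, 0, 0, 0.8, 0, 0, -0.13, 0, 0, 0, 0.8])

```text
clock: 15.33
position: [0.5061, 0.0247, 0.1591]
eef_rot: [-179.8, -0.0, 72.3]
ft_force: [0.9, 0.6, -0.1]
opening: 0.801
finger_force: 0.0
```

Call:
handwheel(increments=[0, 0, -0.04, 0, 0, 0, 1, 0, 0, -0.08, 0, 0, 0, 1, 0, 0, -0.12, 0, 0, 0, 1, 0, 0, -0.16, 0, 0, 0, 1, 0, 0, -0.16, 0, 0, 0, 1])

```text
clock: 15.75
position: [0.5108, 0.0249, 0.3266]
eef_rot: [179.5, -0.5, 72.3]
ft_force: [0.3, -1.3, 0.4]
opening: 0.986
finger_force: 0.0
```

Run:
```python
from h import *
np.set_printoptions(suppress=True,precision=4)
shot('side','s7');shot('top','t7')
for f,b,c in (('side0',(250,228,300,295),(244,132,302,210)),('s7',(250,228,300,295),0),('top0',(290,205,336,248),0),('t7',(290,205,336,248),0)):
    P,im=cloud(f); hsv=cv2.cvtColor(im,cv2.COLOR_RGB2HSV); H,S,V=[hsv[...,i].astype(int) for i in range(3)]
    m=(S>150)&((H<6)|(H>172))&(P[...,2]>.07)&(P[...,2]<.1); k=np.zeros_like(m); k[b[1]:b[3],b[0]:b[2]]=1; q=P[m&k]
    if len(q)>5: print(f,len(q),cv2.minAreaRect(q[:,:2].astype(np.float32)),np.median(q[:,2]))
# lid handle from side0 & top0
for f,b in (('side0',(255,340,330,420)),('top0',(405,220,455,236))):
    P,im=cloud(f); s=np.load(f'pics/{f}.npz')
    m=(im.max(-1)<80)&(s['range_z']>0)&(P[...,2]>.135)&(P[...,2]<.17); k=np.zeros_like(m); k[b[1]:b[3],b[0]:b[2]]=1; q=P[m&k]
    if len(q): print(f,len(q),cv2.minAreaRect(q[:,:2].astype(np.float32)),np.percentile(q[:,2],[50,95]))
print(D([.486,-.342,.30],down(96)))
```

```text
side0 163 ((0.5087307095527649, 0.02519838884472847), (0.08479515463113785, 0.013797663152217865), 71.66729736328125) 0.08392114207075685
s7 157 ((0.5090359449386597, 0.023743627592921257), (0.08251717686653137, 0.014182671904563904), 71.76033782958984) 0.08419352954370452
top0 83 ((0.5114665627479553, 0.030009623616933823), (0.07610860466957092, 0.012609885074198246), 73.64181518554688) 0.08407058687932434
side0 373 ((0.484056293964386, -0.33986422419548035), (0.010848683305084705, 0.09716935455799103), 5.859382629394531) [0.1476 0.1499]
top0 70 ((0.4877411425113678, -0.34034496545791626), (0.007342709228396416, 0.10405733436346054), 5.013600826263428) [0.1476 0.1528]
[ -0.3562   0.0902   0.0188   0.1294  -0.2009 -23.6907]
```

The manual's scale: turns go in shares of 120 degrees. Converting my numbers, -23.6 degrees is -0.1967.

Call:
handwheel(increments=[-0.02, 0.005, 0, 0, 0, -0.0167, 1, -0.055, 0.014, 0, 0, 0, -0.0333, 1, -0.09, 0.023, 0, 0, 0, -0.05, 1, -0.125, 0.032, 0, 0, 0, -0.0667, 1, -0.16, 0.04, 0, 0, 0, -0.0833, 1, -0.195, 0.05, 0, 0, 0, -0.1, 1, -0.23, 0.06, 0, 0, 0, -0.1167, 1, -0.265, 0.068, 0, 0, 0, -0.1417, 1, -0.3, 0.077, 0.01, 0, 0, -0.1667, 1, -0.335, 0.085, 0.02, 0, 0, -0.1833, 1, -0.355, 0.09, 0.02, 0, 0, -0.1967, 1, -0.355, 0.09, 0.02, 0, 0, -0.1967, 1])

```text
clock: 16.85
position: [0.4812, -0.346, 0.2949]
eef_rot: [-179.6, -0.0, 95.4]
ft_force: [-0.1, 0.5, -0.4]
opening: 1.0
finger_force: 0.0
```

Call:
handwheel(increments=[0, 0, 0, 0, 0, 0, 1, 0, 0, 0, 0, 0, 0, 1])

```text
clock: 17.02
position: [0.4852, -0.3395, 0.2963]
eef_rot: [-179.9, -0.2, 95.9]
ft_force: [0.7, 1.2, -0.5]
opening: 1.0
finger_force: 0.0
```

Run:
```python
from h import *
np.set_printoptions(suppress=True,precision=4)
shot('wrist','w8')
P,im=cloud('w8'); s=np.load('pics/w8.npz')
m=(im.max(-1)<90)&(s['range_z']>0)&(P[...,2]>.135)&(P[...,2]<.165)&(abs(P[...,0]-.486)<.04)&(abs(P[...,1]+.34)<.08); q=P[m]
if len(q): print(len(q),cv2.minAreaRect(q[:,:2].astype(np.float32)),np.percentile(q[:,2],[50,95]))
print(D([.486,-.340,.0945],down(95.8)),sensors.observe()['joint_pos'])
```

```text
1097 ((0.48432937264442444, -0.3432523310184479), (0.010271649807691574, 0.10854003578424454), 5.916767120361328) [0.1491 0.1507]
[-0.0018  0.0005  0.2023 -0.0844 -0.2222  0.219 ] [-11.6084  13.2622  53.4403  83.273  -10.7099  88.9774  47.3419]
```

Call:
handwheel(increments=[0, 0, 0.02, 0, 0, 0, 1, 0, 0, 0.05, 0, 0, 0, 1, 0, 0, 0.08, 0, 0, 0, 1, 0, 0, 0.11, 0, 0, 0, 1, 0, 0, 0.14, 0, 0, 0, 1, 0, 0, 0.165, 0, 0, 0, 1, 0, 0, 0.185, 0, 0, 0, 1, 0, 0, 0.196, 0, 0, 0, 1, 0, 0, 0.202, 0, 0, 0, 1, 0, 0, 0.202, 0, 0, 0, 1])

```text
clock: 17.9
position: [0.4852, -0.339, 0.0949]
eef_rot: [-179.9, -0.2, 96.0]
ft_force: [0.0, 0.1, 0.8]
opening: 0.998
finger_force: 0.0
```

Call:
handwheel(increments=[0, 0, 0, 0, 0, 0, 0, 0, 0, 0, 0, 0, 0, 0, 0, 0, 0, 0, 0, 0, 0, 0, 0, 0, 0, 0, 0, 0, 0, 0, 0, 0, 0, 0, 0, 0, 0, 0, 0, 0, 0, 0, 0, 0, 0, 0, 0, 0, 0, 0, 0, 0, 0, 0, 0, 0, 0, 0, 0, 0, 0, 0, 0, 0, 0, 0, 0, 0, 0, 0, 0, 0, 0, 0, 0, 0, 0, 0, 0, 0, 0, 0, 0, 0], clamp_n=45)

```text
clock: 18.9
position: [0.4849, -0.3403, 0.0955]
eef_rot: [-179.9, -0.1, 95.9]
ft_force: [-0.0, 0.3, 0.7]
opening: 0.172
finger_force: 0.0
```

Call:
handwheel(increments=[0, 0, 0, 0, 0, 0, 0, 0, 0, 0, 0, 0, 0, 0, 0, 0, 0, 0, 0, 0, 0, 0, 0, 0, 0, 0, 0, 0, 0, 0, 0, 0, 0, 0, 0, 0, 0, 0, 0, 0, 0, 0])

```text
clock: 19.4
position: [0.4835, -0.3405, 0.0954]
eef_rot: [-179.8, -0.2, 95.9]
ft_force: [-5.0, 0.4, 3.4]
opening: 0.11
finger_force: 45.0
```

Run:
```python
import numpy as np
for d in (2,5,9,13,17.5,22,26.5,31,35.5,40,44,47.5,50):
    f=np.radians(d); print(d,round(-.21*np.cos(f)+.043*np.sin(f)+.21,4),round(-(.21*np.sin(f)+.043*np.cos(f)-.043),4))
```

```text
2 0.0016 -0.0073
5 0.0045 -0.0181
9 0.0093 -0.0323
13 0.0151 -0.0461
17.5 0.0226 -0.0612
22 0.0314 -0.0755
26.5 0.0413 -0.0892
31 0.0521 -0.102
35.5 0.064 -0.114
40 0.0768 -0.1249
44 0.0888 -0.1338
47.5 0.0998 -0.1409
50 0.108 -0.1455
```

Call:
handwheel(increments=[0, 0, -0.007, 0, 0, 0, 0, 0, 0.003, -0.018, 0, 0, 0, 0, 0, 0.0075, -0.032, 0, 0, 0, 0, 0, 0.013, -0.046, 0, 0, 0, 0, 0, 0.021, -0.061, 0, 0, 0, 0, 0, 0.0295, -0.0755, 0, 0, 0, 0, 0, 0.0395, -0.089, 0, 0, 0, 0, 0, 0.05, -0.102, 0, 0, 0, 0])

```text
clock: 20.07
position: [0.5339, -0.3353, 0.1984]
eef_rot: [-179.8, -0.2, 95.9]
ft_force: [-1.3, -0.9, -5.4]
opening: 0.11
finger_force: 45.0
```

Run:
```python
from h import *
print(sensors.observe()['joint_pos'])
```

```text
[ -9.42450966  21.17574435  50.78118687  86.92753661 -16.48969205
  80.0012393   48.28513582]
```

Tracking well. The remainder is y +0.056 and z -0.0435 relative to here, ending at 50°.

Call:
handwheel(increments=[0, 0.012, -0.012, 0, 0, 0, 0, 0, 0.0247, -0.023, 0, 0, 0, 0, 0, 0.0367, -0.0318, 0, 0, 0, 0, 0, 0.0477, -0.0389, 0, 0, 0, 0, 0, 0.0559, -0.0435, 0, 0, 0, 0, 0, 0.0559, -0.0435, 0, 0, 0, 0, 0, 0.0559, -0.0435, 0, 0, 0, 0, 0, 0.0559, -0.0435, 0, 0, 0, 0, 0, 0.0559, -0.0435, 0, 0, 0, 0, 0, 0.0559, -0.0435, 0, 0, 0, 0, 0, 0.0559, -0.0435, 0, 0, 0, 0, 0, 0.0559, -0.0435, 0, 0, 0, 0])

```text
clock: 21.07
position: [0.5887, -0.3298, 0.2436]
eef_rot: [-179.8, -0.2, 95.9]
ft_force: [-6.9, 1.9, 6.4]
opening: 0.109
finger_force: 45.0
```

Run:
```python
from h import *
st=sensors.observe(); p=np.array(st['position']); g=p+R.from_euler('xyz',st['eef_rot'],degrees=True).apply([0,0,-.049])
H=np.array([.4835,-.3405])+.21*np.array([np.cos(.103),np.sin(.103)])
h=(g[:2]-H)@[np.cos(.103),np.sin(.103)]; z=g[2]-.1005
print('lid deg',np.degrees(np.arctan2(z,-h)-np.arctan2(.043,.21)),'radius',np.hypot(h,z))
shot('side','s9');shot('top','t9')
for f in('s9','t9'):
    P,im=cloud(f); hsv=cv2.cvtColor(im,cv2.COLOR_RGB2HSV)
    m=(P[...,2]>.13)&(P[...,2]<.26)&(abs(P[...,1]+.33)<.14)&(P[...,0]>.5)&(P[...,0]<.68)&(hsv[...,1]<40)&(hsv[...,2]>110)
    q=P[m]
    if len(q)>50:
        for _ in range(4):
            c=np.median(q,0); A=np.c_[q,np.ones(len(q))]; n=np.linalg.lstsq(np.c_[q[:,:2],np.ones(len(q))],q[:,2],rcond=None)[0]; r=abs(q[:,:2]@n[:2]+n[2]-q[:,2]); q=q[r<=max(.006,np.percentile(r,85))] if r.max()>.006 else q
        print(f,len(q),'plane tilt',np.degrees(np.arctan(np.hypot(*n[:2]))))
b=cv2.imread('pics/s9.png'); cv2.imwrite('pics/v9.png',np.hstack([cv2.resize(b[130:,150:],(400,290)),cv2.resize(b[140:210,235:305],(290,290),interpolation=2)]))
```

```text
lid deg 49.9777296332527 radius 0.21853693897808724
s9 1082 plane tilt 49.305037714483014
t9 111 plane tilt 48.05624266654664
```

View pics/v9.png

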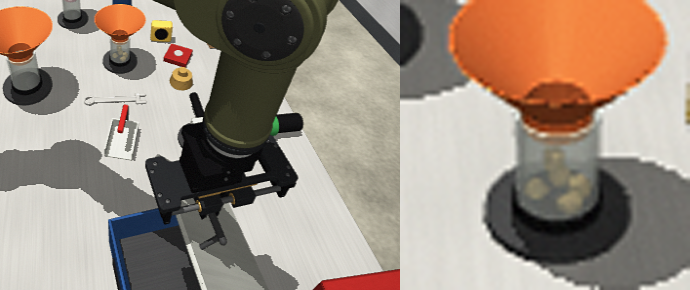

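The lid is held open at about 49.5° (48–50° by three estimates). The scoop stands upright and empty, and the nuts are in the tube with one higher at (557,155). I'll hold briefly and hand in.

Call:
handwheel(increments=[0, 0, 0, 0, 0, 0, 0, 0, 0, 0, 0, 0, 0, 0, 0, 0, 0, 0, 0, 0, 0, 0, 0, 0, 0, 0, 0, 0, 0, 0, 0, 0, 0, 0, 0, 0, 0, 0, 0, 0, 0, 0])

```text
clock: 21.67
position: [0.5887, -0.3298, 0.2436]
eef_rot: [-179.8, -0.2, 95.9]
ft_force: [-7.4, 1.2, 6.1]
opening: 0.106
finger_force: 45.0
```

```bash
python3 -c "
from station import sign_off; print(sign_off())"
```

```text
the job is handed in; nothing more can be done
None
```

I poured the five nuts into the wash tube, set the empty scoop back upright where it started, and handed in at 21.7 s with the gripper holding the lid at about 49.5 degrees; sign-off printed no verdict.

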